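Book out the passed tote with the barcode scanner

ROBOT

A 6-joint arm with a two-finger parallel gripper is mounted at the origin on the work surface. World frame = base frame: x ahead of the robot, y to its left, z up, the work surface at z = 0. Lengths are in mm, angles in rad, forces in N, time in s.
With the tool pointing down it reaches from about 350 to 875 mm from the base axis. Payload 15.5 kg.
Tool frame: the origin (TCP) lies where the fingers leave the gripper's body, on its centre line; the fingertips stand 73 mm ahead of it and the grasp point (between the pads) lies 54 mm ahead of it (bot.nose_length is the z of the fingertips in the tool frame, in mm); z points along the fingers, y is the line along which they close (so a half turn about z gives the same grasp; the last joint's range is limited). The gripper opens to 85 mm and grips with 20 to 120 N. Pads are 22 mm wide; open, the fingers measure 114 mm over their backs; the gripper's body (76 mm by 85 mm) begins 54 mm behind the grasp point. The pads swing forward as they close: fully open they stand 13 mm farther back than shut.
Start: joints at [1.089, 0.494, 1.345, -0, 1.302, -0.096], TCP at [235.184, 579.065, 303.877] pointing down, gripper open.
Joint ranges: [-2.91, 2.91], [-0.82, 2.16], [0.22, 2.67], [-1.22, 4.37], [0.12, 2.79], [-3.08, 3.08]. Speed limits (rad/s): [1.89, 1.89, 2.57, 3.01, 3.01, 3.01].

INTERFACE

Orientations are given as a unit quaternion [x, y, z, w].
In Python, from plant import bot gives the robot as it stands.
- The arm moves only by the tool arm_command, never from a script. Its argument "rows" is a list of rows, each a list of 2 entries, a list of its own where there are three numbers: the shift along the tool's x, y, z in cm, then the turn, a rotation vector about the tool's x, y, z in degrees. In form: [[[tx, ty, tz], [rx, ry, rz]], ...]. A call has exactly 8 rows; each row is the pose to reach, as a shift and turn from the pose commanded when the call began, along the tool's axes at that moment; what a row does not reach only later rows make up. A row lasts 1/10 s, in which the tool goes at most 50 mm and 8.59 degrees, less where a joint would pass 70% of its speed; a pose out of reach is approached as far as the arm can. A call with a gripper value outside its range is refused whole. "claw" is the finger opening in cm, from 0 to 8.54, set as the call begins (left out, the last holds). The fingers move at their own pace and stop on an object; "force" is the grip in N (left out, the last holds). Time passes only in rows, so rows that repeat a pose let the fingers close, or fill a call up. It gives the time, the measured TCP pose, the force, the opening and the grip force at its end, in the units of the state.
- bot.observe(): the state, without advancing time (a new reading comes with each control period).
- bot.grab_frame(name): name is "side" or "top" or "wrist"; returns a dict with "img" (384x512x3 uint8, red, green, blue), "fov_y" (degrees; the focal length in pixels is half the picture's height over the tangent of half this angle, whatever the lens; pixels are square), "cx", "cy" (the principal point, pixels), "k1" (the pictures are not rectified: a ray, as slopes to the right and down, at radius r is drawn at 1 + k1 r^2 times it, then the intrinsics apply), "origin" and "rotation" of the camera in the world. Camera axes: x right, y down, z forward; pixel columns grow to the right and rows downward; lengths in mm; the calibration is good to about 2 mm. A picture is of the moment at which its call begins. There is no depth.
- bot.close_job(): hands the job in; it is judged then, once.
The state is a dict: "clock": time; "joint_positions": joint angles; "qvel": joint speeds; "joint_torque": joint torques, N m; "tool_pos": TCP position; "ee_rot": TCP orientation; "force": force on the tool from outside, world axes, zero at the start; "ft_torque": the same for the moment, N m; "opening": finger opening in mm; "finger_force": force on a finger pad.
Only numpy, scipy, OpenCV 4.12 (cv2) and the standard library are available. Lean on these libraries where they do the work, as an engineer would, in place of code of your own. Each camera call takes 0.05 s, during which the arm holds its last target. There are 200 camera calls.

TASK

The tote with the green sticker has passed inspection and is to be booked out. Draw the cordless barcode scanner out of its charging stand, turn it so that its window looks down on that tote's barcode label from about 10 cm above, with the aiming line running across the bars, and finish while still holding it there, raised and steady in the gripper, so that it can read. Leave the totes and the other things on the bench where they are.

Things in the scene. Friction and masses are not known exactly. Their poses are not given: they have to be found in the camera images.
- scanner: cordless pistol scanner, 0.19 kg: pale grey head, black nose and handle. Origin: middle of the head, where to grip (sides flat, 46 mm apart across y; 44 mm high, 39 mm to the rear, 40 mm ahead to the 56 mm wide nose). Stands leaning 30 deg, body z up, y across: barrel points along (-0.866, 0, -0.5), handle (30 x 30 mm, foot 125 mm down it, axis 16 mm behind the origin) along (0.5, 0, -0.866)
- window (a point): centre of the scanner's dark red window, on the nose's face, 64 mm from the head's middle along the barrel. z points out in the looking direction (60 deg from straight down while in the stand), y across the head along the aiming line (bright red, 34 mm). Reads by itself, no trigger. Gripped from straight above, then fingers pitched 45 deg outwards from the robot, it looks 15 deg off straight down
- handle_foot (a point): centre of the handle's foot; z runs up along the handle axis towards the head
- stand: black and grey charging stand fixed to the bench; origin under the centre of its 135 x 96 x 14 mm base plate, z up; the scanner in it faces the stand's -x. Its leaning square socket is 33.5 mm wide inside and 60 mm deep: the scanner must be drawn over 60 mm along the handle's axis (up and towards the stand's -x, 30 deg from vertical) to be free
- stand_mouth (a point): centre of the socket's mouth, 90 mm above the bench; z points out along the socket's axis, the direction in which to draw the scanner
- tote_green: closed blue tote with lid, 132 (x) x 170 (y) x 90 mm, 2.2 kg, loose; origin under its centre, z up. The round sticker on its lid, 32 mm, at (14, 56) mm from the centre, is GREEN
- label_green (a point): centre of the white barcode label, 62 (x) x 96 (y) mm, on top of the green-stickered tote's lid, 91.5 mm above the bench; the black bars run along x and lie side by side along y, so an aiming line across the bars runs along y; z up
- tote_red: the same tote with a RED sticker, not to be booked
- label_red (a point): the same point on the red-stickered tote's label
- housing_1: black moulded half-shell housing, an arch 102 (x) x 55 (y) x 42 mm; origin under its centre. To be left alone
- housing_2: a second such housing. To be left alone
- screwdriver: screwdriver lying on the bench along its own x. To be left alone
- pin_pot: white open pot, 64 mm across, 50 mm high; origin under its centre. To be left alone
Mind the look-alikes: they are no part of the job. What is shaped like the scanner but purple or turquoise is not meant.

How it is judged (in metres and radians):
On the way:
1. the scanner is drawn clear of its stand (z of handle_foot in the frame of stand_mouth above 0.002 m), for 0.1 s.
At the end, for the whole second after the job is handed in: Scanner held in the fingers, touching nothing else, still; window within 30 deg of straight down; green tote's label centre within 30 mm of the line of sight, 50 to 160 mm from the window; aiming line within 25 deg of square to the bars; handle foot over 130 mm up (x of label_green in the frame of window between -0.03 and 0.03 m and y of label_green in the frame of window between -0.03 and 0.03 m and z of label_green in the frame of window between 0.05 and 0.16 m and angle between window's own z axis and vertical above 2.6216 rad and angle between the y axis of window and the y axis of label_green, either way round below 0.44 rad and contact force between scanner and the fingers above 2 N and height (world z) of handle_foot above 0.13 m and linear speed of scanner below 0.02 m/s and contact force between scanner and stand below 0.1 N and contact force between scanner and tote_green below 0.1 N and contact force between scanner and tote_red below 0.1 N and contact force between scanner and housing_1 below 0.1 N and contact force between scanner and housing_2 below 0.1 N and contact force between scanner and screwdriver below 0.1 N and contact force between scanner and pin_pot below 0.1 N); the arm keeps its last pose, push and grip.
It fails at once if a tote or another thing on the bench is shoved from its place (over 25 mm) (distance of any of tote_green, tote_red, housing_1, housing_2, screwdriver, pin_pot from where it was at the start of the episode above 0.025 m).
It also fails if it takes over 35 s, if anything falls off the work surface, if the arm or the gripper's body presses on something with over 40 N, if the wrist force passes 120 N, or if a joint passes its speed limit or range.

## Working session

There is one attempt and no reset: what is moved stays moved. The work goes in short steps, Python scripts to look and compute and a tool call to move; the robot and the scene stay as the last step left them, time stands still between calls to the robot, and variables do not carry over. Pictures are saved under pics/ and viewed, at most 10 in all, crops included, and the job is handed in when it is done.

Besides the shell and the picture viewer there is one more tool, called by a JSON object that holds its "op" and its "data", one argument or row to a line. arm_command: Moves the arm, as the interface text tells. Its arguments: {"type":"object","properties":{"rows":{"type":"array"},"claw":{"type":"number"},"force":{"type":"number"}},"required":["rows"]}

```bash
mkdir -p pics; ls; cat > h.py <<'E'
import numpy as np, cv2, pickle
from scipy.spatial.transform import Rotation as R
def save(f,name):
    cv2.imwrite(name,f["img"][:,:,::-1])
def ray(f,u,v):
    h=f["img"].shape[0]; fl=h/2/np.tan(np.radians(f["fov_y"])/2)
    d=np.array([(u-f["cx"])/fl,(v-f["cy"])/fl]); s=d.copy()
    for _ in range(30): s=d/(1+f["k1"]*(s@s))
    return np.array(f["origin"]),np.array(f["rotation"]).reshape(3,3)@np.array([s[0],s[1],1])
def onz(f,u,v,z):
    o,d=ray(f,u,v); return o+d*(z-o[2])/d[2]
def proj(f,p):
    h=f["img"].shape[0]; fl=h/2/np.tan(np.radians(f["fov_y"])/2)
    c=np.array(f["rotation"]).reshape(3,3).T@(np.array(p,float)-f["origin"]); s=c[:2]/c[2]
    s=s*(1+f["k1"]*(s@s)); return s*fl+[f["cx"],f["cy"]]
def load(n): return pickle.load(open(f"pics/{n}.pkl","rb"))
E
python3 - <<'E'
from h import *
from plant import bot
for n in ("top","side","wrist"):
    f=bot.grab_frame(n); pickle.dump(f,open(f"pics/{n}.pkl","wb")); save(f,f"pics/{n}.png")
    print(n,f["fov_y"],f["cx"],f["cy"],f["k1"],f["origin"],np.round(f["rotation"],3).tolist())
print(bot.observe())
a=np.hstack([load("top")["img"],load("side")["img"]])
cv2.imwrite("pics/both.png",cv2.resize(np.vstack([load("top")["img"],load("side")["img"]]),None,fx=.78,fy=.78)[:,:,::-1])
E
```

```text
pics
top 51.88122676795613 255.2618147968016 196.54945787710608 -0.08003417703214097 [ 450.12570644  -46.41200725 1310.69882776] [-0.697, 0.716, -0.033, 0.032]
side 48.7356655414287 248.4772167247216 190.43994256570178 0.00852291080268358 [ 178.16381792 -789.96975732  939.02630624] [0.903, -0.201, 0.088, -0.369]
wrist 66.45824466336869 253.5723108658489 196.28058669068778 -0.04177096977810933 [165.85810563 606.57575032 373.61629315] [0.82, 0.553, 0.081, 0.123]
{'clock': 0.15, 'joint_positions': array([ 1.08950232e+00,  4.94031534e-01,  1.34597238e+00,  2.87806892e-05,
        1.30249123e+00, -9.54724829e-02]), 'qvel': array([-2.02449926e-03, -9.99184202e-05, -2.53273785e-03,  9.84231686e-04,
       -2.80018498e-04, -1.26614617e-03]), 'joint_torque': array([ 2.34300082e-03, -8.82539606e+01, -3.84065866e+01, -1.35313934e-05,
        7.12396941e-03, -6.10343955e-05]), 'tool_pos': array([235.08154339, 578.88831648, 303.44831037]), 'ee_rot': array([ 1.91720201e-01,  9.81449520e-01, -4.28663600e-04, -1.41635656e-04]), 'force': array([-0.21004054, -0.07103318, -0.4769772 ]), 'ft_torque': array([-0.00108822,  0.04455197,  0.03033692]), 'finger_force': 0.0, 'opening': 85.51649040107553}
```

View pics/top.png

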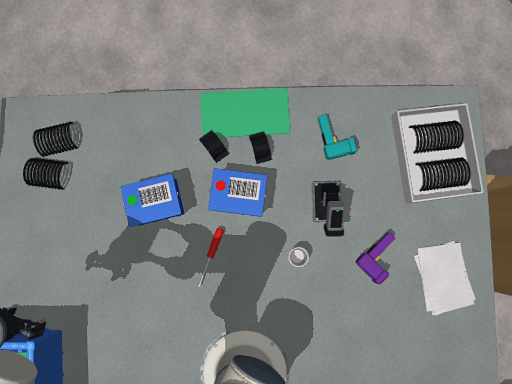

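View pics/side.png

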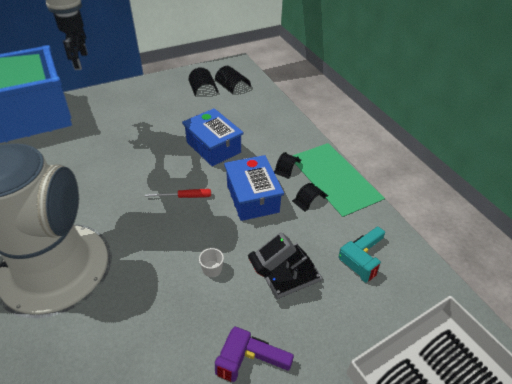

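Top view: the grey scanner is in the stand at about (332,208). The look-alikes are turquoise at (338,140) and purple at (377,258), and only the grey one in the stand fits the description. The green-stickered tote is at (152,198) with its sticker at (132,200). The red one, at (238,191), is not meant. An enlarged crop should confirm this.

```bash
sed -i 's/np.array(f\["rotation"\]).reshape(3,3)/R.from_quat(f["rotation"]).as_matrix()/' h.py
python3 - <<'E'
from h import *
t=load("top")["img"];s=load("side")["img"]
a=cv2.resize(t[165:250,285:385],(400,340),interpolation=cv2.INTER_CUBIC)  #x4
c=cv2.resize(s[220:305,235:335],(400,340),interpolation=cv2.INTER_CUBIC)
b=cv2.resize(t[165:230,110:210],(400,260),interpolation=cv2.INTER_CUBIC)
d=cv2.resize(s[100:165,170:270],(400,260),interpolation=cv2.INTER_CUBIC)
cv2.imwrite("pics/crop.png",np.vstack([np.hstack([a,c]),np.hstack([b,d])])[:,:,::-1])
f=load("top"); 
for p in [(152,198)]: print(onz(f,*p,90))
print(onz(f,335,215,130),onz(f,327,195,14))
E
```

```text
[566.76144494 272.21014878  90.        ]
[ 497.29380419 -287.85324689  130.        ] [ 568.811036   -287.86314487   14.        ]
```

View pics/crop.png

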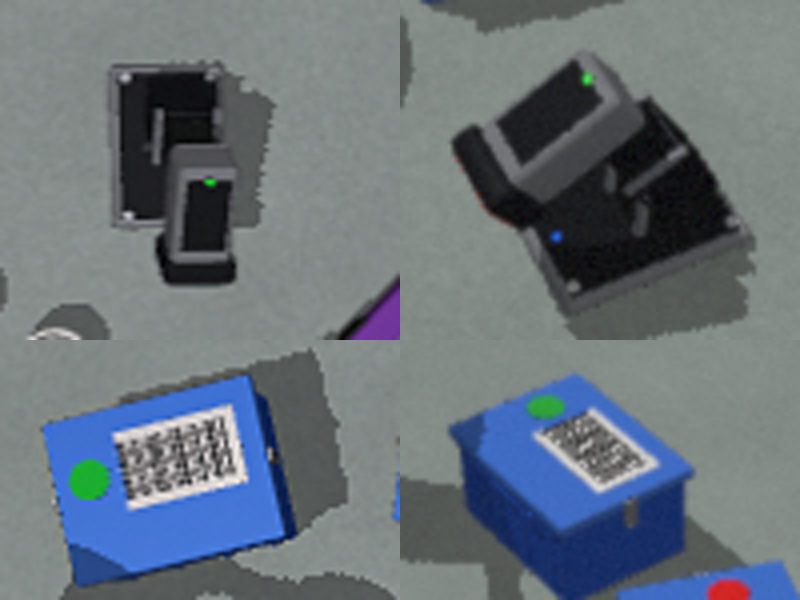

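```bash
python3 - <<'E'
from h import *
f=load("top"); s=load("side")
P=[onz(f,*p,14) for p in [(313,181.5),(340.5,181.5),(313,222)]]
print(np.round(P,1)); st=(P[1]+P[2])/2; print("stand c",st,[np.linalg.norm(P[1]-P[0]),np.linalg.norm(P[2]-P[0])])
d=P[0]-P[2]; yaw=np.arctan2(d[1],d[0]); e=P[0]-P[1]; yaw2=np.arctan2(-e[0],e[1]); print("yaw",np.degrees([yaw,yaw2]))
L=np.array([onz(f,*p,91.5) for p in [(138.25,188.25),(168.25,181),(171.75,200.25),(142.25,207.25)]])
lc=L.mean(0); d=(L[0]+L[3]-L[1]-L[2])/2; d2=(L[0]+L[1]-L[2]-L[3])/2
print("label",lc,np.linalg.norm(d),np.linalg.norm(d2),"yaw",np.degrees([np.arctan2(-d[0],d[1]),np.arctan2(d2[1],d2[0])]))
# head: rear top edge in top view z=177
H=[onz(f,*p,177) for p in [(327.5,201.25),(343.25,201.25)]]; print(np.round(H,1))
yw=(yaw*135+yaw2*96)/231; Rz=R.from_euler('z',yw).as_matrix()
O=np.mean(H,0)-Rz@[22.8,0,0]; O[2]=138.3; print("O",O)
def body(bx,y,u): return O+Rz@(np.array([-.866,0,-.5])*bx+np.array([0,y,0])+np.array([-.5,0,.866])*u)
ims=[]
for g in (f,s):
    k=4; im=cv2.resize(g["img"],None,fx=k,fy=k,interpolation=cv2.INTER_CUBIC)[:,:,::-1].copy()
    def line(a,b,c): cv2.line(im,*[tuple(np.int32(np.round((proj(g,q)+.5)*k))) for q in (a,b)],c,1,cv2.LINE_AA)
    for u in (22,-22):
        q=[body(-39,23,u),body(40,23,u),body(40,-23,u),body(-39,-23,u)]
        for i in range(4): line(q[i],q[i-1],(0,255,255) if u>0 else (0,128,255))
    q=[st+Rz@[a*67.5,b*48,0] for a,b in [(1,1),(1,-1),(-1,-1),(-1,1)]]
    for i in range(4): line(q[i],q[i-1],(0,255,0))
    q=[lc+R.from_euler('z',np.arctan2(-d[0],d[1])).as_matrix()@[a*31,b*48,0] for a,b in [(1,1),(1,-1),(-1,-1),(-1,1)]]
    for i in range(4): line(q[i],q[i-1],(0,0,255))
    for p,r in ((body(0,0,0),1),(lc,0)):
        u,v=np.int32(proj(g,p)*k); ims.append(im[v-150:v+150,u-200:u+200])
cv2.imwrite("pics/ov.png",np.vstack([np.hstack(ims[:2]),np.hstack(ims[2:])]))
E
```

```text
[[ 615.  -243.2   14. ]
 [ 612.7 -335.    14. ]
 [ 480.9 -237.9   14. ]]
stand c [ 546.80939462 -286.42181003   14.        ] [np.float64(91.82315602917672), np.float64(134.1560428507825)]
yaw [-2.25932472 -1.43523891]
label [578.37531411 262.04591128  91.5       ] 95.89886285263704 61.408649019044965 yaw [11.95566281 10.95256496]
[[ 535.7 -258.2  177. ]
 [ 534.5 -304.   177. ]]
O [ 512.32800209 -280.34093222  138.3       ]
```

View pics/ov.png

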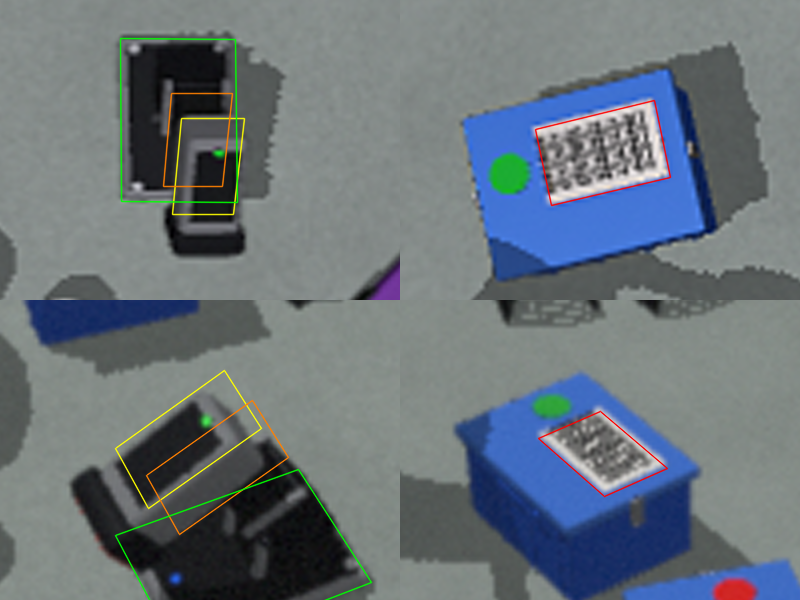

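The edge I took was the rear face's lower edge, which sits at z≈139, so I'm refitting with that.

```bash
python3 - <<'E'
from h import *
f=load("top"); s=load("side")
H=[onz(f,*p,138.7) for p in [(327.5,201.25),(343.25,201.25)]]; print(np.round(H,1))
Rz=R.from_euler('z',np.radians(-2)).as_matrix()
O=np.mean(H,0)-Rz@[44.8,0,0]; O[2]=138.3; print("O",O)
def body(bx,y,u): return O+Rz@(np.array([-.866,0,-.5])*bx+np.array([0,y,0])+np.array([-.5,0,.866])*u)
ims=[]
for g in (f,s):
    k=4; im=cv2.resize(g["img"],None,fx=k,fy=k,interpolation=cv2.INTER_CUBIC)[:,:,::-1].copy()
    def line(a,b,c): cv2.line(im,*[tuple(np.int32(np.round((proj(g,q)+.5)*k))) for q in (a,b)],c,1,cv2.LINE_AA)
    for u in (22,-22):
        q=[body(-39,23,u),body(40,23,u),body(40,-23,u),body(-39,-23,u)]
        for i in range(4): line(q[i],q[i-1],(0,255,255) if u>0 else (0,128,255))
    u,v=np.int32(proj(g,O)*k); ims.append(im[v-150:v+150,u-200:u+200])
cv2.imwrite("pics/ov2.png",np.hstack(ims))
E
```

```text
[[ 538.6 -265.3  138.7]
 [ 537.4 -312.7  138.7]]
O [ 493.21375517 -287.46871069  138.3       ]
```

View pics/ov2.png

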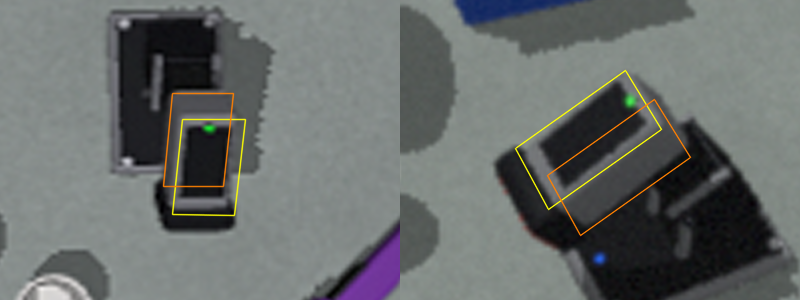

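The refit box agrees with both views: head origin ≈ (493,-286,138), stand yaw ≈ -2°, label (578,262) at yaw ≈ 11.5°. Next I work out the approach moves.

```bash
cat >> h.py <<'E'
def rel(p,q,pt,Rt):
    Rc=R.from_quat(q); return np.round(Rc.inv().apply(np.array(pt)-p)/10,2), np.round(np.degrees((Rc.inv()*Rt).as_rotvec()),2)
def down(yaw,pitch,flip=0):
    """tool yaw deg of heading; pitch outward; tool y across"""
    z=R.from_euler('z',yaw,degrees=True)*R.from_euler('y',-pitch,degrees=True)
    return z*R.from_euler('x',180,degrees=True)*R.from_euler('z',180*flip,degrees=True)
E
python3 - <<'E'
from h import *
from plant import bot
s=bot.observe(); print(np.round(R.from_quat(s["ee_rot"]).as_matrix(),2).tolist())
for fl in (0,1): print(rel(s["tool_pos"],s["ee_rot"],[492,-286,304],down(-2,0,fl)))
print(down(0,45).apply([0,0,1]))
E
```

```text
[[-0.93, 0.38, -0.0], [0.38, 0.93, -0.0], [0.0, -0.0, -1.0]]
(array([-56.35, -70.46,   0.  ]), array([-2.0000e-02,  7.0000e-02,  1.5989e+02]))
(array([-56.35, -70.46,   0.  ]), array([-5.000e-02, -2.000e-02, -2.011e+01]))
[ 7.07106781e-01 -1.22464680e-16 -7.07106781e-01]
```

{"op": "arm_command", "data": {
  "rows": [
    [[-3.1, -3.9, 0], [0, 0, 0]],
    [[-6.2, -7.8, 0], [0, 0, 0]],
    [[-9.3, -11.7, 0], [0, 0, 0]],
    [[-12.4, -15.6, 0], [0, 0, 0]],
    [[-15.5, -19.5, 0], [0, 0, 0]],
    [[-18.6, -23.4, 0], [0, 0, 0]],
    [[-21.7, -27.3, 0], [0, 0, 0]],
    [[-24.8, -31.2, 0], [0, 0, 0]]
  ],
  "claw": 8.5
}}

```text
clock: 0.95
tool_pos: [347.5, 194.9, 303.9]
ee_rot: [0.191, 0.981, 0.0, 0.0]
force: [1.2, -0.5, -0.0]
opening: 85.1
finger_force: 0.0
```

{"op": "arm_command", "data": {
  "rows": [
    [[-3.1, -3.9, 0], [0, 0, 0]],
    [[-6.2, -7.8, 0], [0, 0, 0]],
    [[-9.3, -11.7, 0], [0, 0, 0]],
    [[-12.4, -15.6, 0], [0, 0, 0]],
    [[-15.5, -19.5, 0], [0, 0, 0]],
    [[-18.6, -23.4, 0], [0, 0, 0]],
    [[-21.7, -27.3, 0], [0, 0, 0]],
    [[-24.8, -31.2, 0], [0, 0, 0]]
  ]
}}

```text
clock: 1.75
tool_pos: [459.9, -188.0, 303.8]
ee_rot: [0.192, 0.981, 0.0, -0.0]
force: [0.8, 2.0, -0.1]
opening: 85.2
finger_force: 0.0
```

{"op": "arm_command", "data": {
  "rows": [
    [[-2.0, -2.5, 0], [0, 0, -5]],
    [[-4.0, -4.8, 0], [0, 0, -10]],
    [[-6, -7, 0], [0, 0, -15]],
    [[-6.8, -8.1, 0], [0, 0, -20]],
    [[-6.8, -8.1, 0], [0, 0, -20]],
    [[-6.8, -8.1, 0], [0, 0, -20]],
    [[-6.8, -8.1, 0], [0, 0, -20]],
    [[-6.8, -8.1, 0], [0, 0, -20]]
  ]
}}

```text
clock: 2.55
tool_pos: [492.3, -285.5, 304.0]
ee_rot: [0.019, 1.0, 0.0, -0.0]
force: [0.2, -0.6, 0.1]
opening: 84.7
finger_force: 0.0
```

```bash
python3 - <<'E'
from h import *
from plant import bot
f=bot.grab_frame("wrist"); pickle.dump(f,open("pics/w2.pkl","wb"))
s=bot.observe(); print(s["tool_pos"],s["ee_rot"],s["joint_positions"],f["origin"])
O=np.array([493.2,-286.5,138.3]); Rz=R.from_euler('z',np.radians(-2)).as_matrix()
def body(bx,y,u): return O+Rz@(np.array([-.866,0,-.5])*bx+np.array([0,y,0])+np.array([-.5,0,.866])*u)
im=cv2.resize(f["img"],None,fx=1.5,fy=1.5)[:,:,::-1].copy()
def line(a,b,c): cv2.line(im,*[tuple(np.int32(np.round((proj(f,q)+.5)*1.5))) for q in (a,b)],c,1,cv2.LINE_AA)
for u in (22,-22):
    q=[body(-39,23,u),body(40,23,u),body(40,-23,u),body(-39,-23,u)]
    for i in range(4): line(q[i],q[i-1],(0,255,255) if u>0 else (0,128,255))
cv2.imwrite("pics/w2.png",im)
E
```

```text
[ 492.3470131  -285.64004191  304.03446215] [ 1.84301020e-02  9.99830151e-01  1.25216109e-05 -3.14667877e-06] [-6.30610822e-01  4.14911848e-01  1.48566215e+00  1.78400209e-05
  1.24103820e+00 -2.16455064e+00] [ 417.64914822 -283.06538799  374.25635844]
```

View pics/w2.png

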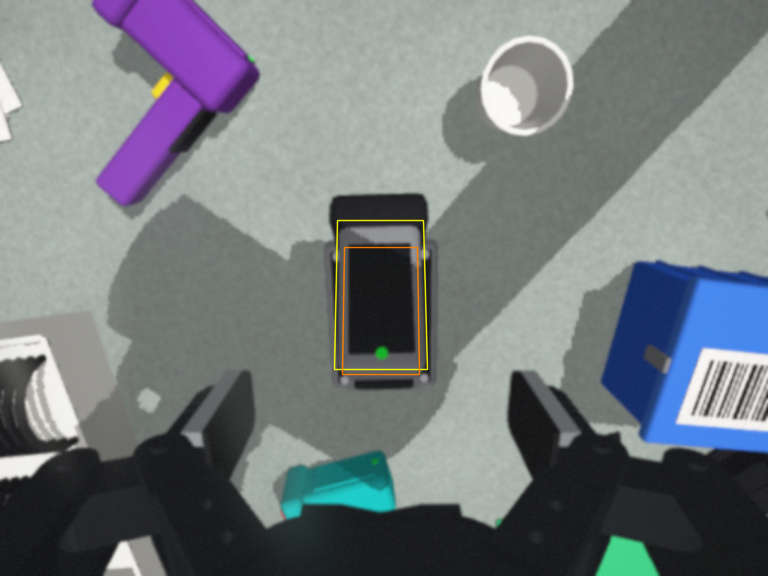

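The wrist view agrees with the model: head centred at column 381 of the enlarged picture and midway between the fingers. Descending 11 cm and gripping.

{"op": "arm_command", "data": {
  "rows": [
    [[0, 0, 2], [0, 0, 0]],
    [[0, -0.1, 4], [0, 0, 0]],
    [[0, -0.1, 6], [0, 0, 0]],
    [[0, -0.1, 8], [0, 0, 0]],
    [[0, -0.1, 9.5], [0, 0, 0]],
    [[0, -0.1, 10.5], [0, 0, 0]],
    [[0, -0.1, 11], [0, 0, 0]],
    [[0, -0.1, 11], [0, 0, 0]]
  ]
}}

```text
clock: 3.4
tool_pos: [492.4, -287.2, 193.7]
ee_rot: [0.018, 1.0, 0.0, -0.0]
force: [-0.4, 0.3, -0.4]
opening: 84.9
finger_force: 0.0
```

{"op": "arm_command", "data": {
  "rows": [
    [[0, 0, 0], [0, 0, 0]],
    [[0, 0, 0], [0, 0, 0]],
    [[0, 0, 0], [0, 0, 0]],
    [[0, 0, 0], [0, 0, 0]],
    [[0, 0, 0], [0, 0, 0]],
    [[0, 0, 0], [0, 0, 0]],
    [[0, 0, 0], [0, 0, 0]],
    [[0, 0, 0], [0, 0, 0]]
  ],
  "claw": 3,
  "force": 80
}}

```text
clock: 4.2
tool_pos: [492.5, -287.3, 194.7]
ee_rot: [0.018, 1.0, -0.0, 0.0]
force: [-0.8, 2.0, 8.2]
opening: 45.3
finger_force: 79.8
```

{"op": "arm_command", "data": {
  "rows": [
    [[0.5, 0, -0.87], [0, 0, 0]],
    [[1, 0, -1.73], [0, 0, 0]],
    [[1.5, 0, -2.6], [0, 0, 0]],
    [[2, 0, -3.46], [0, 0, 0]],
    [[2.5, 0, -4.33], [0, 0, 0]],
    [[3, 0, -5.2], [0, 0, 0]],
    [[3.5, 0, -6.06], [0, 0, 0]],
    [[4, 0, -6.93], [0, 0, 0]]
  ]
}}

```text
clock: 5.0
tool_pos: [452.0, -285.9, 263.9]
ee_rot: [0.018, 1.0, 0.0, 0.0]
force: [-0.9, 0.1, -1.5]
opening: 45.3
finger_force: 81.9
```

{"op": "arm_command", "data": {
  "rows": [
    [[0.5, 0, -2], [0, 0, 0]],
    [[0.5, 0, -4], [0, 0, 0]],
    [[0.5, 0, -6], [0, 0, 0]],
    [[0.5, 0, -8], [0, 0, 0]],
    [[0.5, 0, -10], [0, 0, 0]],
    [[0.5, 0, -11], [0, 0, 0]],
    [[0.5, 0, -11], [0, 0, 0]],
    [[0.5, 0, -11], [0, 0, 0]]
  ]
}}

```text
clock: 5.8
tool_pos: [447.2, -285.5, 372.5]
ee_rot: [0.018, 1.0, 0.0, -0.0]
force: [0.2, 0.6, -1.4]
opening: 45.2
finger_force: 81.9
```

```bash
python3 - <<'E'
from h import *
from plant import bot
f=bot.grab_frame("side"); s=bot.observe(); print(s["tool_pos"],s["ee_rot"],s["joint_positions"],s["force"],s["opening"])
t=bot.grab_frame("top")
pickle.dump((f,t),open("pics/s3.pkl","wb"))
p=R.from_quat(s["ee_rot"]).apply([0,0,54])+s["tool_pos"]
im=[]
for g in (f,t):
    u,v=np.int32(proj(g,p)); print(u,v)
    im.append(cv2.resize(g["img"][max(v-60,0):v+60,u-65:u+65],(390,360),interpolation=cv2.INTER_CUBIC))
cv2.imwrite("pics/s3.png",np.hstack(im)[:,:,::-1])
# final target
lc=np.array([578.4,262,91.5]); h=18
b=R.from_euler('z',h,degrees=True).apply([-np.sin(np.radians(15)),0,-np.cos(np.radians(15))])
O=lc-b*(100+64); Rt=down(h,45,1); T=O-Rt.apply([0,0,54]); print("O",O,"TCP",T,rel(s["tool_pos"],s["ee_rot"],T,Rt))
print(rel(s["tool_pos"],s["ee_rot"],T,down(h,0,1)))
E
```

```text
[ 447.10556967 -285.46964803  372.22134675] [ 1.83662692e-02  9.99831056e-01  4.44670921e-04 -5.85288013e-04] [-6.80818817e-01  2.96641370e-01  1.47555522e+00 -1.91111338e-05
  1.37086603e+00 -2.21487672e+00] [-0.40559771 -0.69908773 -0.06917663] 45.24487279195087
258 205
349 231
O [618.76885246 275.11663528 249.91183551] TCP [582.45393281 263.31720262 288.0956017 ] (array([-11.52,  55.33,   8.45]), array([ -7.84, -44.59, -19.08]))
(array([-11.52,  55.33,   8.45]), array([  0.06,  -0.06, -20.1 ]))
```

View pics/s3.png

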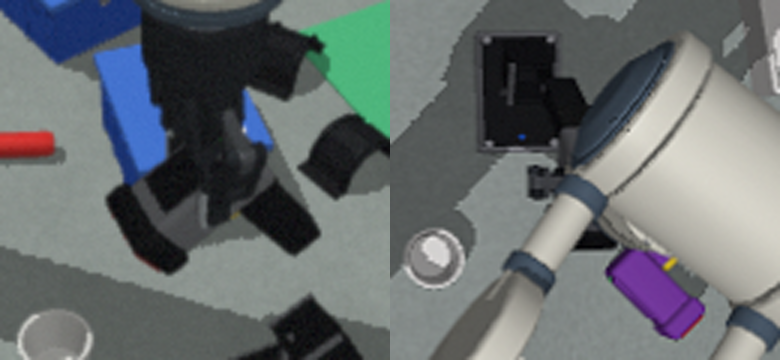

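The side crop shows the scanner held with its attitude unchanged and its foot well clear of the stand. Carrying it across.

{"op": "arm_command", "data": {
  "rows": [
    [[-0.4, 2, 0], [0, 0, 0]],
    [[-1.2, 6, 0], [0, 0, 0]],
    [[-2, 10, 0], [0, 0, 0]],
    [[-2.9, 14, 0], [0, 0, 0]],
    [[-3.7, 18, 0], [0, 0, 0]],
    [[-4.6, 22, 0], [0, 0, 0]],
    [[-5.4, 26, 0], [0, 0, 0]],
    [[-6.2, 30, 0], [0, 0, 0]]
  ]
}}

```text
clock: 6.7
tool_pos: [520.3, 13.5, 372.4]
ee_rot: [0.018, 1.0, 0.0, -0.001]
force: [0.8, -0.2, -1.9]
opening: 45.0
finger_force: 81.9
```

{"op": "arm_command", "data": {
  "rows": [
    [[-0.8, 4, 0], [0, 0, -3]],
    [[-1.7, 8, 0], [0, 0, -6]],
    [[-2.5, 12, 0], [0, 0, -9]],
    [[-3.3, 16, 0], [0, 0, -12]],
    [[-4.2, 20, 0], [0, 0, -15]],
    [[-4.9, 23.5, 0], [0, 0, -18]],
    [[-5.3, 25.3, 0], [0, 0, -20]],
    [[-5.3, 25.3, 0], [0, 0, -20]]
  ]
}}

```text
clock: 7.5
tool_pos: [582.6, 265.0, 371.6]
ee_rot: [-0.157, 0.988, 0.0, -0.001]
force: [-0.2, -0.3, -2.1]
opening: 45.4
finger_force: 81.7
```

{"op": "arm_command", "data": {
  "rows": [
    [[0, 0, 0], [0, -5, 0]],
    [[0, 0, 1], [0, -10, 0]],
    [[0, 0, 2], [0, -15, 0]],
    [[0, 0, 3], [0, -20, 0]],
    [[0, 0, 4], [0, -25, 0]],
    [[0, 0, 4.5], [0, -30, 0]],
    [[0, 0, 5], [0, -35, 0]],
    [[0, 0, 5], [0, -40, 0]]
  ]
}}

```text
clock: 8.3
tool_pos: [581.7, 261.6, 322.0]
ee_rot: [-0.146, 0.928, 0.053, 0.338]
force: [1.1, -0.3, -2.2]
opening: 45.2
finger_force: 82.0
```

```bash
python3 - <<'E'
from h import *
from plant import bot
s=bot.observe(); print(s["tool_pos"],s["joint_positions"],s["opening"],s["finger_force"])
for p in (45,50):
  T=np.array([582.5,263.3,288.1]); print(rel(s["tool_pos"],s["ee_rot"],T,down(18,p,1)))
E
```

```text
[581.73403498 261.59146926 322.04513319] [ 0.33544126  0.33409035  1.77138829 -0.04703264  0.33725676 -1.50787927] 45.167934107600814 81.96992039680481
(array([2.09, 0.14, 2.68]), array([-0.11, -4.93, -0.12]))
(array([2.09, 0.14, 2.68]), array([-0.12, -9.93, -0.12]))
```

{"op": "arm_command", "data": {
  "rows": [
    [[0.4, 0, 0.5], [0, -1, 0]],
    [[0.8, 0, 1], [0, -2, 0]],
    [[1.2, 0.1, 1.5], [0, -3, 0]],
    [[1.6, 0.1, 2], [0, -4, 0]],
    [[2.1, 0.1, 2.7], [0, -5, 0]],
    [[2.1, 0.1, 2.7], [0, -5, 0]],
    [[2.1, 0.1, 2.7], [0, -5, 0]],
    [[2.1, 0.1, 2.7], [0, -5, 0]]
  ]
}}

```text
clock: 9.1
tool_pos: [584.5, 264.5, 291.4]
ee_rot: [-0.144, 0.913, 0.059, 0.377]
force: [0.1, 0.8, -0.8]
opening: 45.0
finger_force: 82.0
```

```bash
python3 - <<'E'
from h import *
from plant import bot
f=bot.grab_frame("side"); t=bot.grab_frame("top"); s=bot.observe(); print(s["tool_pos"],s["joint_positions"],s["force"],s["opening"],s["finger_force"])
Q=R.from_quat(s["ee_rot"]); O=Q.apply([0,0,54])+s["tool_pos"]
# body in tool frame from grasp: head origin at grasp point approx (grasp at (492.5,-287.3,140.7) vs O (493.2,-286.5,138.3))
Q0=down(-2,0,1); Rz=R.from_euler('z',-2,degrees=True)
B0=Rz.as_matrix()@np.array([[-.866,0,-.5],[0,1,0],[-.5,0,.866]]).T  # columns b,y,u
Bt=Q0.inv().as_matrix()@B0; B=Q.as_matrix()@Bt
O=s["tool_pos"]+Q.as_matrix()@(Q0.inv().as_matrix()@(np.array([493.2,-286.5,138.3])-[492.5,-287.3,194.7]))
W=O+64*B[:,0]; lc=np.array([578.4,262,91.5]); print("O",O,"W",W,"b",B[:,0]); d=lc-W; print("label rel b,y,u",B.T@d)
ims=[]
for g in (f,t):
    k=4; im=cv2.resize(g["img"],None,fx=k,fy=k,interpolation=cv2.INTER_CUBIC)[:,:,::-1].copy()
    P=lambda q:tuple(np.int32(np.round((proj(g,q)+.5)*k)))
    for u in (22,-22):
        q=[O+B@[a,c,u] for a,c in [(-39,23),(40,23),(40,-23),(-39,-23)]]
        for i in range(4): cv2.line(im,P(q[i]),P(q[i-1]),(0,255,255) if u>0 else (0,128,255),1)
    h=O+B@[-16,0,-125]; cv2.circle(im,P(h),5,(255,0,255),1); print("foot",h)
    cv2.line(im,P(W),P(W+100*B[:,0]),(0,0,255),1)
    cv2.circle(im,P(lc),5,(0,255,0),1)
    u,v=P(W); x0=max(u-200,0); y0=max(v-250,0); ims.append(im[y0:y0+500,x0:x0+400])
cv2.imwrite("pics/fin.png",np.hstack(ims))
E
```

```text
[584.48874435 264.62135471 291.45978887] [ 0.34052167  0.3886751   1.85284375 -0.17376359  0.11873168 -1.37806417] [-0.2761306   0.6705225  -1.32229413] 44.928022271743494 81.9516670703888
O [622.57173458 277.74907742 251.97005917] W [606.69039663 272.61221473 190.18644061] b [-0.24814591 -0.08026348 -0.96536904]
label rel b,y,u [103.1407538   -1.39437249   3.39871032]
foot [741.39836173 316.04079117 234.81550947]
foot [741.39836173 316.04079117 234.81550947]
```

View pics/fin.png

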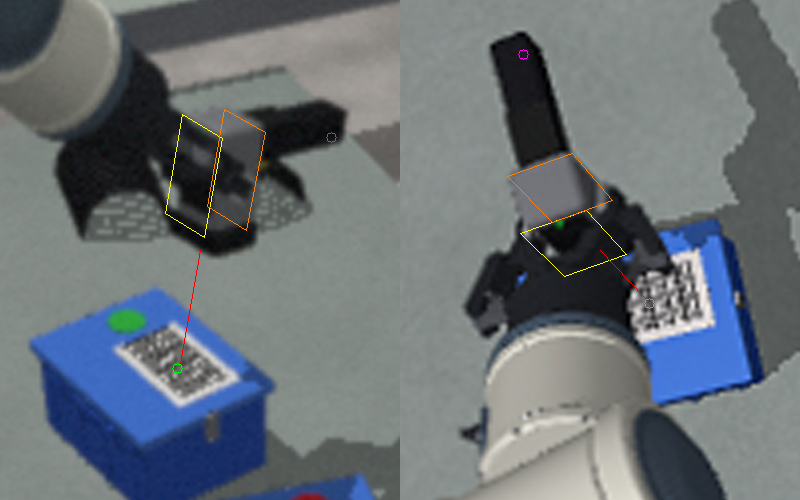

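The side crop (left) shows the scanner held over the label, line of sight landing on it, and the foot at about (335,122) against the predicted (331,137). That suggests a slip of 2–3° in a harmless direction. Joint 5 sits at its limit (0.119), so I'll ease the pitch back to about 40° and re-aim.

```bash
python3 - <<'E'
from h import *
from plant import bot
s=bot.observe(); print(s["joint_positions"][4],s["qvel"])
h=18; lc=np.array([578.4,262,91.5]); a=np.radians(60-40-2)
b=R.from_euler('z',h,degrees=True).apply([-np.sin(a),0,-np.cos(a)])
O=lc-b*(105+64); Rt=down(h,40,1); T=O-Rt.apply([-.7,0,56]); print(O,T,rel(s["tool_pos"],s["ee_rot"],T,Rt))
E
```

```text
0.11873168091186416 [ 0.00212032  0.00132449  0.00112933 -0.00420687  0.00304401  0.00322548]
[628.06785382 278.13806398 252.22855125] [593.32353642 266.84895092 294.67708874] (array([-0.87, -0.06,  0.41]), array([-0.1 ,  4.88, -0.09]))
```

{"op": "arm_command", "data": {
  "rows": [
    [[-0.2, 0, 0.1], [0, 1, 0]],
    [[-0.4, 0, 0.2], [0, 2.5, 0]],
    [[-0.7, -0.1, 0.3], [0, 4, 0]],
    [[-0.9, -0.1, 0.4], [0, 5, 0]],
    [[-0.9, -0.1, 0.4], [0, 5, 0]],
    [[-0.9, -0.1, 0.4], [0, 5, 0]],
    [[-0.9, -0.1, 0.4], [0, 5, 0]],
    [[-0.9, -0.1, 0.4], [0, 5, 0]]
  ]
}}

```text
clock: 10.0
tool_pos: [593.1, 266.5, 294.2]
ee_rot: [-0.146, 0.929, 0.053, 0.336]
force: [0.1, 0.8, -1.3]
opening: 45.2
finger_force: 82.0
```

```bash
python3 - <<'E'
from h import *
from plant import bot
f=bot.grab_frame("wrist"); g=bot.grab_frame("side"); s=bot.observe(); print(s["tool_pos"],s["joint_positions"],s["force"],s["finger_force"])
Q=R.from_quat(s["ee_rot"]); z=Q.apply([0,0,1]); print("pitch",np.degrees(np.arccos(-z[2])))
lc=np.array([578.4,262,91.5]); O=s["tool_pos"]+Q.apply([-.7,0,56])
yv=Q.apply([0,1,0]); 
for sl in (0,3):
    b=Q.apply(R.from_euler('y',-sl,degrees=True).apply([.866,0,.5]))  # tool x=-world x, z=down
    W=O+64*b; d=lc-W; print(sl,"tilt",np.degrees(np.arccos(-b[2])),"along",d@b,"y",d@yv,"u",d@np.cross(yv,b))
print("line yaw",np.degrees(np.arctan2(-yv[0],yv[1])))
u,v=np.int32(proj(g,O)); c=cv2.resize(g["img"][max(0,v-60):v+90,u-65:u+65],(390,450),interpolation=cv2.INTER_CUBIC)
cv2.imwrite("pics/fin2.png",np.hstack([c,cv2.resize(f["img"],(400,300))[:, :] if 0 else cv2.copyMakeBorder(cv2.resize(f["img"],(400,300)),0,150,0,0,0)])[:,:,::-1])
E
```

```text
[593.17602222 266.45848483 294.26782121] [ 0.33708698  0.38989802  1.77366941 -0.05880088  0.28387903 -1.49528219] [ 0.10006232 -0.1410779  -1.542114  ] 82.04764723777771
pitch 39.80759122943621
0 tilt 20.195130300730543 along 104.23720350695625 y 0.3808939257216093 u -6.657566422509576
3 tilt 17.19577964516034 along 104.35507423076534 y 0.38089392572160674 u 2.156265084014068
line yaw 17.87092625791526
```

View pics/fin2.png

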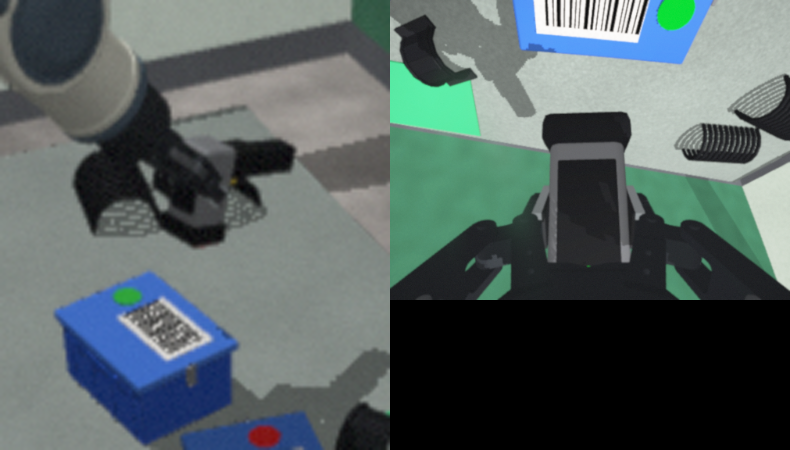

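The scanner is squarely in the fingers, nose down over the green tote's label, with the line-of-sight error under 7 mm, tilt 17–20°, distance about 104 mm and aiming line about 6° off. All of these are within limits, so I'm handing the job in.

```bash
python3 -c "
from plant import bot
print(bot.close_job())"
```

```text
the job is handed in; nothing more can be done
None
```

I drew the scanner from its stand and handed the job in with it held steady about 104 mm above the green tote's label, looking down within about 20° with the aiming line about 6° off square; the hand-in returned no verdict.

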